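# Press the keyed contact cap home on a battery cell tester

## Task

Fit the knurled brass cap over the spigot of the grey cell tester: set it on, turn it until its hidden keyways drop over the pins, then push it fully home against the spring, down flat on the seat. Finish while still holding it pushed home with the gripper, because the tester takes its reading then. Leave everything else on the bench where it is.

Things in the scene. Friction and masses are not known exactly. Their poses are not given: they have to be found in the camera images.
- cap: the knurled brass cap (collar): round, closed on top with a blue dot, 52 mm outside diameter, 42 mm tall, about 150 g, standing loose, open end down. Origin: centre of its underside; z up its axis. Bore 34.4 mm across, 32 mm deep. Three keyways, 11 mm wide, 120 degrees apart, run up the bore wall from the underside; hidden from outside, their direction round the axis is not given.
- tester: the cell tester: grey rigid housing fixed to the bench, 30 mm tall, with an upright steel spigot. Origin: on the spigot axis at bench height, z up. The housing reaches from 55 mm in front of the axis (-x) to 115 mm behind it (+x, where a flat display lies) and 55 mm to either side. A push of 25 N does not hurt it.
- seat (a point): centre of the flat round seat (62 mm across) on the tester, on the spigot axis, 34 mm above the bench: here the underside of the cap lies when fully home. From the seat rises the spigot, 32 mm in diameter, 30 mm tall, top edge bevelled by 3 mm.
- pin_ring (a point): point on the spigot axis level with the tops of its three brass pins, 17 mm above the seat. The pins, 6 mm thick, 120 degrees apart, stick out to 21 mm from the axis, direction varies, not given. A lowered cap stops here by its underside unless keyways and pins line up within about 6 degrees; then it goes down to the seat, though near a keyway's edge it may bind: ease off and turn on a little.
- plunger (a joint): the brass sprung contact, 12 mm across, that stands 8 mm out of the top of the spigot; 0 when out, grows as it is pressed down (m). The cap meets it when its underside is 6 mm above the seat; with the cap fully home it reads 0.006. It pushes up with about 3 N at first and 8.5 N with the cap home, so a cap that is let go is lifted about 6 mm again.
- flat_cell: silver and black flat battery cell with a white label, 66 x 46 x 6 mm, lying beside the tester. A bystander, to be left where it is. Origin: centre of its underside.
- spare_cell: black flat battery cell with a white and orange label, 80 x 55 x 6 mm. A bystander, to be left where it is. Origin: centre of its underside.
- gold_shell: gold-coloured shallow metal phone shell, 100 x 65 x 10 mm. A bystander, to be left where it is. Origin: centre of its underside.
- paste_jar: small jar with a blue cap, 40 mm across, 32 mm tall, standing beside the cap. A bystander, to be left where it is. Origin: centre of its underside.
- screwdriver: red-handled screwdriver, 160 mm long, lying beyond the cap. A bystander, to be left where it is. Origin: inside its length, on its underside.
- screw_dish: small round steel dish, 76 mm across, 22 mm tall. A bystander, to be left where it is. Origin: centre of its underside.
- tweezers: steel tweezers, 110 mm long, 5 mm thick, lying beside the tester. A bystander, to be left where it is. Origin: inside its length, on its underside.
There are look-alikes about, which are no part of the job. There is more than one size of the cap; the one meant has the size given above. Leave any pink look-alike of the tester alone.

How it is judged:
On the way, in this order (a step that is already met when the one before it is completed fails the run):
1. the cap is lifted clear of the bench (height (world z) of cap above 0.045 m), for 0.05 s.
2. the cap, keyed over the pins, is held pushed home on the seat by the gripper (z of cap in the frame of seat between -0.003 and 0.0025 m and horizontal distance between cap and seat below 0.003 m and angle between cap's own z axis and vertical below 0.09 rad and value of joint plunger above 0.0035 m and contact force between the fingers and cap above 1 N), for 0.3 s.
At the end, for the whole second after the job is handed in: The cap's underside is within 2.5 mm of the seat, within 3 mm of the spigot axis, tilted less than 0.09 rad, the plunger is pressed in more than 3.5 mm, and the fingers push on the cap with more than 1 N; this stays so through the last second (all of step 2); the arm keeps its last pose, push and grip.
It fails at once if a bystander is moved by more than 20 mm (distance of any of flat_cell, spare_cell, gold_shell, paste_jar, screwdriver, screw_dish, tweezers from where it was at the start of the episode above 0.02 m).
It also fails if it takes over 72 s, if anything falls off the work surface, if the arm or the gripper's body presses on something with over 40 N, if the wrist force passes 120 N, or if a joint passes its speed limit or range.

## Robot

A 6-joint arm with a two-finger parallel gripper is mounted at the origin on the work surface. World frame = base frame: x ahead of the robot, y to its left, z up, the work surface at z = 0. Lengths are in m, angles in rad, forces in N, time in s.
With the tool pointing down it reaches from about 0.375 to 0.9 m from the base axis. Payload 3.1 kg.
Tool frame: the origin (TCP) lies midway between the tips of the shut fingers; the grasp point (between the pads) lies 19 mm behind it (manip.grasp_offset is the distance from the TCP to the grasp point, in m); z points along the fingers, y is the line along which they close (so a half turn about z gives the same grasp; the last joint's range is limited). The gripper opens to 85 mm and grips with 20 to 120 N. Pads are 22 mm wide; open, the fingers measure 114 mm over their backs; the gripper's body (76 mm by 85 mm) begins 54 mm behind the grasp point. The pads swing forward as they close: fully open they stand 13 mm farther back than shut.
Start: joints at [1.058, 0.527, 1.433, -0, 1.181, -0.178], TCP at [0.205, 0.59, 0.231] pointing down, gripper open.
Joint ranges: [-3.08, 3.08], [-0.75, 2.2], [0.22, 2.44], [-1.43, 4.57], [0, 2.65], [-2.85, 2.85]. Speed limits (rad/s): [2.79, 2.79, 3.14, 3.14, 3.14, 3.14].

## Interface

Orientations are given as a unit quaternion [x, y, z, w].
In Python, from station import sensors, cams, order, manip gives the robot as it stands.
- The arm moves only by the tool move_arm, never from a script. Its argument "targets" is a list of rows, each an object of numbers: "dx", "dy", "dz": the shift along the world's x, y, z normalised to -1 to 1, where 1 is 25 mm; "rx", "ry", "rz": the turn, a rotation vector about the world's x, y, z normalised to -1 to 1, where 1 is 30 degrees. A call has exactly 10 rows; each row shifts and turns the commanded pose from where the row before left it; what a row does not reach is not made up. A row lasts 1/8 s, in which the tool goes at most 62.5 mm and 10.7 degrees, less where a joint would pass 70% of its speed; a pose out of reach is approached as far as the arm can. A call with a number of a shift or a turn outside -1 to 1 is refused whole. A call with a gripper value outside its range is refused whole. "claw" is the opening in per cent of the stroke, from 0 (shut) to 100 (fully open), set as the call begins (left out, the last holds). The fingers move at their own pace and stop on an object; "newtons" is the grip in N (left out, the last holds). Time passes only in rows, so rows that do not move let the fingers close, or fill a call up. It gives the time, the measured TCP pose, the force, the opening and the grip force at its end, in the units of the state.
- sensors.sense(): the state, without advancing time (a new reading comes with each control period).
- cams.snapshot(name): name is "scene" or "top"; returns the picture (400x640x3 uint8, red, green, blue); there is no depth.
- cams.camera_model(name): a dict with "fx", "fy", "cx", "cy" (pixels), "distortion" ([k1, k2, p1, p2, k3] as OpenCV has them; the pictures are not rectified), "extrinsics" (4x4, takes a point from world to camera coordinates). Camera axes: x right, y down, z forward; pixel columns grow to the right and rows downward; lengths in m; the calibration is good to about 2 mm. A picture is of the moment at which its call begins. camera_model takes no time and is no camera call.
- order.sign_off(): hands the job in; it is judged then, once.
The state is a dict: "t": time; "q": joint angles; "qd": joint speeds; "tau": joint torques, N m; "tcp_pos": TCP position; "tool_rot": TCP orientation; "force": force on the tool from outside, world axes, zero at the start; "ft_torque": the same for the moment, N m; "finger_gap": opening from 0.0 (shut) to 1.0 (fully open); "gripper_force": force on a finger pad.
Only numpy, scipy, OpenCV 4.12 (cv2) and the standard library are available. Lean on these libraries where they do the work, as an engineer would, in place of code of your own. Each camera call takes 0.05 s, during which the arm holds its last target. There are 200 camera calls.

## Working session

There is one attempt and no reset: what is moved stays moved. The work goes in short steps, Python scripts to look and compute and a tool call to move; the robot and the scene stay as the last step left them, time stands still between calls to the robot, and variables do not carry over. Pictures are saved under pics/ and viewed, at most 10 in all, crops included, and the job is handed in when it is done.

Besides the shell and the picture viewer there is one more tool, called after "Request:" as name(argument=value, ...) on one line, values as JSON. move_arm: Moves the arm, as the interface text tells. Scaled input: -1 to 1 covers 25 mm each way for a shift and 30 degrees each way for a turn. Its arguments: {"type":"object","properties":{"targets":{"type":"array"},"claw":{"type":"number"},"newtons":{"type":"number"}},"required":["targets"]}

```bash
mkdir -p pics; cat > h.py <<'E'
import numpy as np, cv2
from station import sensors, cams, order, manip
def snap(n,f):
    im=cams.snapshot(n); cv2.imwrite('pics/'+f,im[:,:,::-1]); return im
def ray(n,uv):
    m=cams.camera_model(n); K=np.array([[m['fx'],0,m['cx']],[0,m['fy'],m['cy']],[0,0,1.]])
    p=cv2.undistortPoints(np.array([[uv]],float),K,np.array(m['distortion'],float))[0,0]
    E=np.array(m['extrinsics']); R=E[:3,:3]; return -R.T@E[:3,3], R.T@np.array([p[0],p[1],1])
def plane(n,uv,z):
    c,d=ray(n,uv); return c+d*(z-c[2])/d[2]
def proj(n,P):
    m=cams.camera_model(n); K=np.array([[m['fx'],0,m['cx']],[0,m['fy'],m['cy']],[0,0,1.]]); E=np.array(m['extrinsics'])
    return cv2.projectPoints(np.array(P,float).reshape(-1,1,3),cv2.Rodrigues(E[:3,:3])[0],E[:3,3],K,np.array(m['distortion'],float))[0][:,0]
E
python3 - <<'E'
from h import *
for n in('scene','top'): snap(n,n+'0.png'); print(n,ray(n,(320,200)))
s=sensors.sense(); print(s)
E
```

```text
scene (array([1.42201672, 0.40850119, 0.94276806]), array([-0.68881512, -0.31961303, -0.65115298]))
top (array([0.37219332, 0.00683186, 1.08294836]), array([ 0.18906084,  0.00331997, -0.98196918]))
{'t': 0.1, 'q': array([ 1.05850845e+00,  5.28375068e-01,  1.43380523e+00, -4.12292384e-06,
        1.18140196e+00, -1.78509239e-01]), 'qd': array([-4.71309738e-04, -2.97094409e-03, -4.53591428e-03,  5.60920061e-05,
        4.89023685e-04,  1.50096372e-03]), 'tau': array([ 1.61443941e-04, -4.43306386e+01, -1.78586411e+01, -2.00337527e-04,
        3.79418416e-03,  1.04881543e-07]), 'tcp_pos': array([0.20440946, 0.58992951, 0.23042045]), 'tool_rot': array([ 1.66114838e-01,  9.86105913e-01, -9.36693809e-04, -3.35017619e-04]), 'force': array([ 0.75094318,  0.28409537, -0.44370248]), 'ft_torque': array([-0.01540764,  0.03063167,  0.01093596]), 'gripper_force': 0.0, 'finger_gap': 1.0000760875491788}
```

View pics/scene0.png

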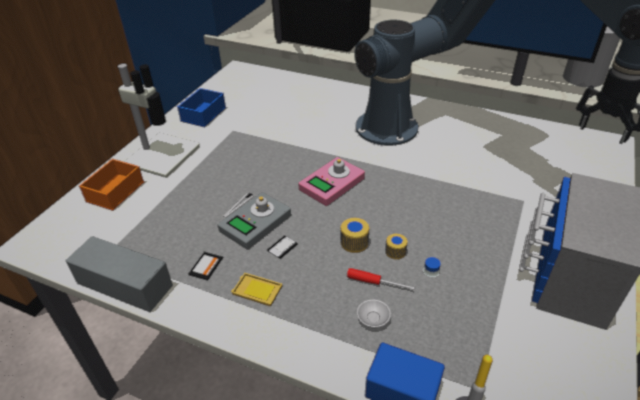

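View pics/top0.png

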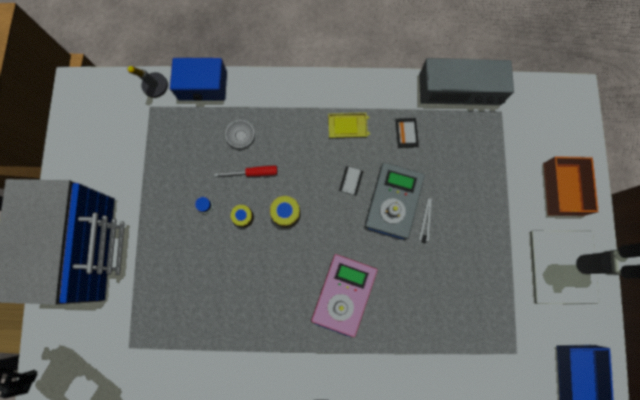

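The top view shows two brass caps, a small one at (241,215) and a large one at (285,211). The grey tester's spigot is at (393,210), and the pink look-alike is at (341,307). I'll measure the cap diameters to pick the right one.

```bash
python3 - <<'E'
from h import *
im=cv2.imread('pics/top0.png'); hsv=cv2.cvtColor(im,cv2.COLOR_BGR2HSV)
Y=cv2.inRange(hsv,(18,90,60),(36,255,255)); B=cv2.inRange(hsv,(100,120,60),(125,255,255))
for nm,M,z in(('Y',Y,.042),('B',B,.042)):
    for c in cv2.findContours(M,cv2.RETR_EXTERNAL,cv2.CHAIN_APPROX_NONE)[0]:
        if cv2.contourArea(c)<25 : continue
        (u,v),r=cv2.minEnclosingCircle(c)
        if not(150<u<480 and 150<v<340): continue
        p=plane('top',(u,v),z);q=plane('top',(u+r+.5,v),z)
        print(nm,round(u,1),round(v,1),round(r,1),p.round(4),'diam mm',(2000*np.linalg.norm(p-q)).round(1))
# seat white ellipse + spigot on grey tester
G=cv2.inRange(hsv,(0,0,150),(180,70,255)); G[:, :360]=0; G[:,418:]=0; G[:185]=0; G[245:]=0
for c in cv2.findContours(G,cv2.RETR_EXTERNAL,cv2.CHAIN_APPROX_NONE)[0]:
    if len(c)>15: e=cv2.fitEllipse(c); print('seat',e,plane('top',e[0],.034),cv2.minEnclosingCircle(c))
a=cv2.resize(im[190:240,215:325],None,fx=5,fy=5,interpolation=cv2.INTER_CUBIC)
b=cv2.resize(im[155:245,355:440],None,fx=5,fy=5,interpolation=cv2.INTER_CUBIC)
o=np.zeros((710,550,3),np.uint8);o=np.zeros((450,780,3),np.uint8)
o[:200,:350]=cv2.resize(a,(350,200));o[:450,355:780]=b
s=cv2.imread('pics/scene0.png'); o[210:450,:350]=cv2.resize(s[185:265,320:437],(350,240),interpolation=cv2.INTER_CUBIC)
cv2.imwrite('pics/crop1.png',o)
E
```

```text
Y 240.7 215.0 11.1 [0.5329 0.2015 0.042 ] diam mm 56.1
Y 284.5 210.6 15.5 [0.5453 0.0959 0.042 ] diam mm 77.4
B 240.4 214.6 5.1 [0.534  0.2023 0.042 ] diam mm 27.0
B 284.0 210.0 7.3 [0.5468 0.097  0.042 ] diam mm 37.6
B 202.4 204.0 7.6 [0.5586 0.2968 0.042 ] diam mm 40.0
```

View pics/crop1.png

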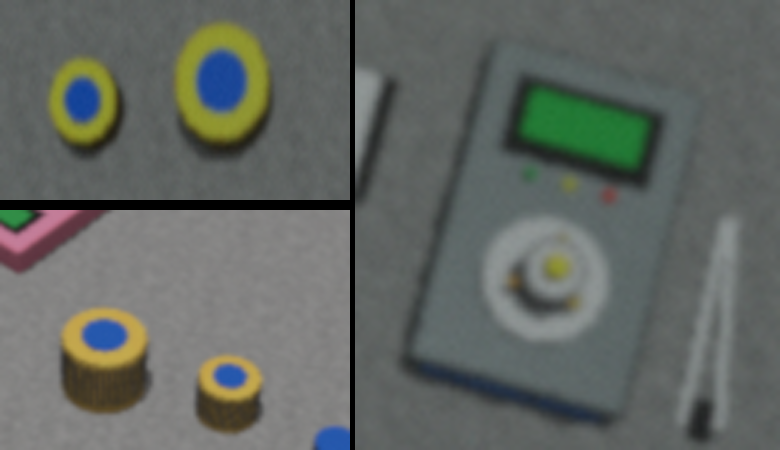

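The crop shows the left cap (240.5,215) at about 52 mm and the right one (284.5,210.6) at about 72 mm. The left one is therefore the cap meant, and it stands beside the jar at (202,204). The tester's seat is near (393,210.6), with pins at about (386.6,211.2), (399,215.4) and (396.4,202.6).

```bash
python3 - <<'E'
from h import *
def tri(a,b):
    (c1,d1),(c2,d2)=ray('top',a),ray('scene',b); d1/=np.linalg.norm(d1);d2/=np.linalg.norm(d2)
    st=np.linalg.lstsq(np.c_[d1,-d2],c2-c1,rcond=None)[0]; p,q=c1+st[0]*d1,c2+st[1]*d2
    return ((p+q)/2).round(4),(1000*np.linalg.norm(p-q)).round(1)
def blobs(n,lo,hi,box,amin=4):
    im=cv2.imread('pics/%s0.png'%n); M=cv2.inRange(cv2.cvtColor(im,cv2.COLOR_BGR2HSV),lo,hi)
    x0,y0,x1,y1=box; N=np.zeros_like(M); N[y0:y1,x0:x1]=M[y0:y1,x0:x1]
    k,_,st,ce=cv2.connectedComponentsWithStats(N); return [(st[i,4],st[i,:4].tolist(),ce[i].round(2)) for i in range(1,k) if st[i,4]>=amin]
bl=((100,120,60),(125,255,255)); ye=((15,100,80),(36,255,255)); wh=((0,0,140),(180,60,255))
a=blobs('top',*bl,(225,200,257,230)); b=blobs('scene',*bl,(385,230,408,250)); print(a,b,'cap dot',tri(a[0][2],b[0][2]))
y1=blobs('top',*ye,(375,190,412,232)); y2=blobs('scene',*ye,(245,190,280,220)); print('plunger',y1,y2)
im=cv2.imread('pics/top0.png'); g=cv2.cvtColor(im,cv2.COLOR_BGR2GRAY)
print(g[211,376:412],g[190:232,382])
for t in(100,115,130,145):
    M=np.uint8(g>t)*255; M[:,:375]=0;M[:,412:]=0;M[:196]=0;M[228:]=0
    c=max(cv2.findContours(M,cv2.RETR_EXTERNAL,cv2.CHAIN_APPROX_NONE)[0],key=cv2.contourArea); e=cv2.fitEllipse(c)
    print(t,np.round(e[0]+e[1],1),plane('top',e[0],.034).round(4))
for u in((386.6,211.2),(399,215.4),(396.4,202.6)): print(plane('top',u,.049).round(4))
# housing corners from crop, z=.03
for u in ((495,42),(690,92),(612,418),(408,362)): print('corner',plane('top',(355+(u[0]-355)/5,155+u[1]/5),.03).round(4))
E
```

```text
[(np.int32(82), [236, 210, 10, 10], array([240.41, 214.59]))] [(np.int32(51), [392, 237, 10, 7], array([396.55, 239.84]))] cap dot (array([0.5341, 0.2019, 0.042 ]), np.float64(0.8))
plunger [(np.int32(10), [393, 207, 4, 3], array([394.8, 208. ]))] [(np.int32(11), [259, 197, 4, 3], array([260.64, 197.91]))]
[103 102 100  98 114 134 145 139 131 115  96  77  74  95 120 135 136 129
 127 128 133 139 137 133 131 137 143 145 139 123 106 102 100 101  99 100] [ 99 100 102 102  99  98 101 100 100  99 101 106 112 121 130 136 139 142
 142 146 144 145 140 140 137 131 123 114 109 104 103 103 102 103 102 104
 104 104 102  95  78  58]
100 [389.6 211.8  31.3  34.9] [ 0.5473 -0.1597  0.034 ]
115 [392.8 210.2  24.   25.2] [ 0.5513 -0.1675  0.034 ]
130 [392.5 210.4  22.6  23.6] [ 0.5507 -0.1667  0.034 ]
145 [385.5 203.5   0.    1. ] [ 0.5677 -0.1499  0.034 ]
[ 0.5462 -0.1501  0.049 ]
[ 0.5363 -0.1798  0.049 ]
[ 0.5675 -0.1741  0.049 ]
corner [ 0.6703 -0.1457  0.03  ]
corner [ 0.6461 -0.2429  0.03  ]
corner [ 0.4827 -0.2002  0.03  ]
corner [ 0.5087 -0.1013  0.03  ]
```

The cap dot triangulates to (0.534, 0.202, 0.042), which matches its given height, and the seat is at about (0.551, -0.167). Moving above the cap now, with the fingers closing along x to stay clear of the jar and the big cap.

Request:
move_arm(targets=[{"dx": 0.66,"dy": -0.776,"rz": -0.118},{"dx": 0.66,"dy": -0.776,"rz": -0.118},{"dx": 0.66,"dy": -0.776,"rz": -0.118},{"dx": 0.66,"dy": -0.776,"rz": -0.118},{"dx": 0.66,"dy": -0.776,"rz": -0.118},{"dx": 0.66,"dy": -0.776,"rz": -0.118},{"dx": 0.66,"dy": -0.776,"rz": -0.118},{"dx": 0.66,"dy": -0.776,"rz": -0.118},{"dx": 0.66,"dy": -0.776,"rz": -0.118},{"dx": 0.66,"dy": -0.776,"rz": -0.118}], claw=100, newtons=60)

```text
schema error: expected keys dx, dy, dz, rx, ry, rz
```

Request:
move_arm(targets=[{"dx": 0.66,"dy": -0.776,"rz": -0.118},{"dx": 0.66,"dy": -0.776,"rz": -0.118},{"dx": 0.66,"dy": -0.776,"rz": -0.118},{"dx": 0.66,"dy": -0.776,"rz": -0.118},{"dx": 0.66,"dy": -0.776,"rz": -0.118},{"dx": 0.66,"dy": -0.776,"rz": -0.118},{"dx": 0.66,"dy": -0.776,"rz": -0.118},{"dx": 0.66,"dy": -0.776,"rz": -0.118},{"dx": 0.66,"dy": -0.776,"rz": -0.118},{"dx": 0.66,"dy": -0.776,"rz": -0.118}])

```text
schema error: expected keys dx, dy, dz, rx, ry, rz
```

All six keys are required in each row, so I'm resending with them filled in.

Request:
move_arm(targets=[{"dx": 0.66,"dy": -0.776,"dz": 0,"rx": 0,"ry": 0,"rz": -0.118},{"dx": 0.66,"dy": -0.776,"dz": 0,"rx": 0,"ry": 0,"rz": -0.118},{"dx": 0.66,"dy": -0.776,"dz": 0,"rx": 0,"ry": 0,"rz": -0.118},{"dx": 0.66,"dy": -0.776,"dz": 0,"rx": 0,"ry": 0,"rz": -0.118},{"dx": 0.66,"dy": -0.776,"dz": 0,"rx": 0,"ry": 0,"rz": -0.118},{"dx": 0.66,"dy": -0.776,"dz": 0,"rx": 0,"ry": 0,"rz": -0.118},{"dx": 0.66,"dy": -0.776,"dz": 0,"rx": 0,"ry": 0,"rz": -0.118},{"dx": 0.66,"dy": -0.776,"dz": 0,"rx": 0,"ry": 0,"rz": -0.118},{"dx": 0.66,"dy": -0.776,"dz": 0,"rx": 0,"ry": 0,"rz": -0.118},{"dx": 0.66,"dy": -0.776,"dz": 0,"rx": 0,"ry": 0,"rz": -0.118}], claw=100, newtons=60)

```text
t: 1.35
tcp_pos: [0.37, 0.3956, 0.2309]
tool_rot: [0.459, 0.888, -0.0, -0.0]
force: [-0.5, -0.5, 0.6]
finger_gap: 0.998
gripper_force: 0.0
```

Request:
move_arm(targets=[{"dx": 0.66,"dy": -0.776,"dz": 0,"rx": 0,"ry": 0,"rz": -0.118},{"dx": 0.66,"dy": -0.776,"dz": 0,"rx": 0,"ry": 0,"rz": -0.118},{"dx": 0.66,"dy": -0.776,"dz": 0,"rx": 0,"ry": 0,"rz": -0.118},{"dx": 0.66,"dy": -0.776,"dz": 0,"rx": 0,"ry": 0,"rz": -0.118},{"dx": 0.66,"dy": -0.776,"dz": 0,"rx": 0,"ry": 0,"rz": -0.118},{"dx": 0.66,"dy": -0.776,"dz": 0,"rx": 0,"ry": 0,"rz": -0.118},{"dx": 0.66,"dy": -0.776,"dz": 0,"rx": 0,"ry": 0,"rz": -0.118},{"dx": 0.66,"dy": -0.776,"dz": 0,"rx": 0,"ry": 0,"rz": -0.118},{"dx": 0.66,"dy": -0.776,"dz": 0,"rx": 0,"ry": 0,"rz": -0.118},{"dx": 0.66,"dy": -0.776,"dz": 0,"rx": 0,"ry": 0,"rz": -0.118}])

```text
t: 2.6
tcp_pos: [0.5349, 0.2018, 0.2309]
tool_rot: [0.707, 0.707, -0.0, -0.0]
force: [0.5, 0.5, 0.5]
finger_gap: 1.002
gripper_force: 0.0
```

Request:
move_arm(targets=[{"dx": -0.03,"dy": 0,"dz": -1,"rx": 0,"ry": 0,"rz": 0},{"dx": 0,"dy": 0,"dz": -1,"rx": 0,"ry": 0,"rz": 0},{"dx": 0,"dy": 0,"dz": -1,"rx": 0,"ry": 0,"rz": 0},{"dx": 0,"dy": 0,"dz": -1,"rx": 0,"ry": 0,"rz": 0},{"dx": 0,"dy": 0,"dz": -1,"rx": 0,"ry": 0,"rz": 0},{"dx": 0,"dy": 0,"dz": -1,"rx": 0,"ry": 0,"rz": 0},{"dx": 0,"dy": 0,"dz": -1,"rx": 0,"ry": 0,"rz": 0},{"dx": 0,"dy": 0,"dz": -0.8,"rx": 0,"ry": 0,"rz": 0},{"dx": 0,"dy": 0,"dz": -0.7,"rx": 0,"ry": 0,"rz": 0},{"dx": 0,"dy": 0,"dz": -0.46,"rx": 0,"ry": 0,"rz": 0}])

```text
t: 3.85
tcp_pos: [0.5337, 0.2024, 0.0062]
tool_rot: [0.707, 0.708, -0.0, -0.0]
force: [0.7, 0.6, -0.7]
finger_gap: 1.002
gripper_force: 0.0
```

Request:
move_arm(targets=[{"dx": 0,"dy": 0,"dz": 0,"rx": 0,"ry": 0,"rz": 0},{"dx": 0,"dy": 0,"dz": 0,"rx": 0,"ry": 0,"rz": 0},{"dx": 0,"dy": 0,"dz": 0,"rx": 0,"ry": 0,"rz": 0},{"dx": 0,"dy": 0,"dz": 0,"rx": 0,"ry": 0,"rz": 0},{"dx": 0,"dy": 0,"dz": 0,"rx": 0,"ry": 0,"rz": 0},{"dx": 0,"dy": 0,"dz": 0,"rx": 0,"ry": 0,"rz": 0},{"dx": 0,"dy": 0,"dz": 0,"rx": 0,"ry": 0,"rz": 0},{"dx": 0,"dy": 0,"dz": 0,"rx": 0,"ry": 0,"rz": 0},{"dx": 0,"dy": 0,"dz": 0,"rx": 0,"ry": 0,"rz": 0},{"dx": 0,"dy": 0,"dz": 0,"rx": 0,"ry": 0,"rz": 0}], claw=0, newtons=60)

```text
t: 5.1
tcp_pos: [0.5346, 0.2026, 0.0081]
tool_rot: [0.707, 0.708, 0.001, 0.0]
force: [0.0, -0.2, 5.7]
finger_gap: 0.591
gripper_force: 63.0
```

Gripped: the gap of 0.591 is about 50 mm, near the cap's 52 mm. Lifting and carrying to above the spigot.

Request:
move_arm(targets=[{"dx": 0,"dy": 0,"dz": 0.3,"rx": 0,"ry": 0,"rz": 0},{"dx": 0,"dy": 0,"dz": 0.7,"rx": 0,"ry": 0,"rz": 0},{"dx": 0,"dy": 0,"dz": 1,"rx": 0,"ry": 0,"rz": 0},{"dx": 0,"dy": 0,"dz": 1,"rx": 0,"ry": 0,"rz": 0},{"dx": 0,"dy": 0,"dz": 1,"rx": 0,"ry": 0,"rz": 0},{"dx": 0,"dy": 0,"dz": 1,"rx": 0,"ry": 0,"rz": 0},{"dx": 0,"dy": -0.4,"dz": 0.2,"rx": 0,"ry": 0,"rz": 0},{"dx": 0.1,"dy": -0.8,"dz": 0,"rx": 0,"ry": 0,"rz": 0},{"dx": 0.1,"dy": -1,"dz": 0,"rx": 0,"ry": 0,"rz": 0},{"dx": 0.1,"dy": -1,"dz": 0,"rx": 0,"ry": 0,"rz": 0}])

```text
t: 6.35
tcp_pos: [0.5406, 0.1203, 0.136]
tool_rot: [0.707, 0.707, -0.001, -0.001]
force: [-0.8, 0.0, -1.2]
finger_gap: 0.591
gripper_force: 62.6
```

Request:
move_arm(targets=[{"dx": 0.1,"dy": -1,"dz": 0,"rx": 0,"ry": 0,"rz": 0},{"dx": 0.1,"dy": -1,"dz": 0,"rx": 0,"ry": 0,"rz": 0},{"dx": 0.1,"dy": -1,"dz": 0,"rx": 0,"ry": 0,"rz": 0},{"dx": 0.1,"dy": -1,"dz": 0,"rx": 0,"ry": 0,"rz": 0},{"dx": 0,"dy": -1,"dz": 0,"rx": 0,"ry": 0,"rz": 0},{"dx": 0,"dy": -1,"dz": 0,"rx": 0,"ry": 0,"rz": 0},{"dx": 0,"dy": -1,"dz": 0,"rx": 0,"ry": 0,"rz": 0},{"dx": 0,"dy": -1,"dz": 0,"rx": 0,"ry": 0,"rz": 0},{"dx": 0,"dy": -1,"dz": 0,"rx": 0,"ry": 0,"rz": 0},{"dx": 0,"dy": -1,"dz": 0,"rx": 0,"ry": 0,"rz": 0}])

```text
t: 7.6
tcp_pos: [0.5499, -0.1294, 0.1358]
tool_rot: [0.707, 0.707, -0.001, -0.001]
force: [0.2, -0.5, -0.4]
finger_gap: 0.591
gripper_force: 62.6
```

```bash
python3 - <<'E'
from h import *
s=sensors.sense(); print(s['t'],s['tcp_pos'].round(4),s['force'],s['finger_gap'])
a=snap('top','top1.png')[:,:,::-1]; b=snap('scene','scene1.png')[:,:,::-1]
x,y=proj('top',[[.55,-.167,.1]])[0].astype(int); u,v=proj('scene',[[.55,-.167,.1]])[0].astype(int)
A=cv2.resize(a[y-45:y+45,x-50:x+50],(400,360),interpolation=2); B=cv2.resize(b[v-45:v+45,u-50:u+50],(400,360),interpolation=2)
print(x,y,u,v); cv2.imwrite('pics/crop2.png',np.hstack([A,B]))
E
```

```text
7.6 [ 0.5499 -0.1294  0.1358] [ 0.19942123 -0.53788732 -0.40851857] 0.5912441312535818
397 205 259 188
```

View pics/crop2.png

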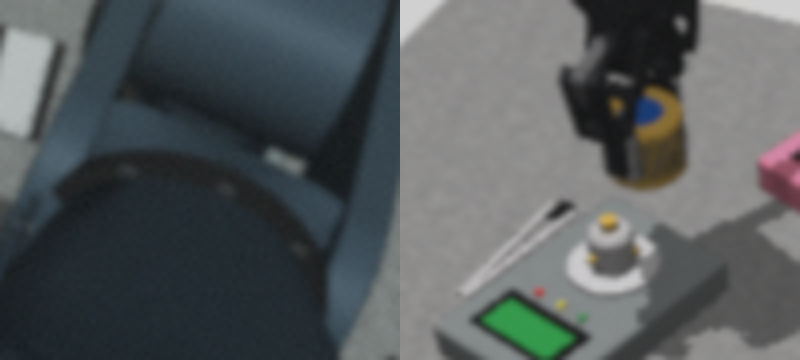

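The scene view shows the cap held upright. The spigot's plunger is at about (259,196) in full-image pixels. Next I'll fix the spigot axis from the plunger and measure the cap's offset in the grip.

```bash
python3 - <<'E'
from h import *
print('plunger top',plane('top',(394.8,208),.072).round(4),'scene',plane('scene',(260.64,197.91),.072).round(4))
print('old cap dot planes',plane('top',(240.41,214.59),.042).round(4),plane('scene',(396.55,239.84),.042).round(4))
im=cv2.imread('pics/scene1.png');hs=cv2.cvtColor(im,cv2.COLOR_BGR2HSV)
M=cv2.inRange(hs,(15,100,80),(36,255,255))[190:204,250:275]; print('pl',np.argwhere(M).mean(0)[::-1]+[250,190])
# seat from scene: white blob
g=cv2.imread('pics/scene0.png'); g=cv2.cvtColor(g,cv2.COLOR_BGR2GRAY)
for t in(140,155,170):
    N=np.zeros_like(g); N[195:225,245:280]=(g[195:225,245:280]>t)*255
    c=max(cv2.findContours(N,0,1)[0],key=cv2.contourArea); x,y,w,h=cv2.boundingRect(c); print(t,x,y,w,h)
    print(plane('scene',(x+w/2-.5,y+h-.5),.034).round(4), plane('scene',(x+w/2-.5,y+h-.5-0),.034).round(4))
for P in([.5505,-.1675,.034],[.5505,-.1675,.072]): print(proj('top',[P]),proj('scene',[P]))
E
```

```text
plunger top [ 0.5502 -0.166   0.072 ] scene [ 0.5532 -0.1663  0.072 ]
old cap dot planes [0.5339 0.2023 0.042 ] [0.5342 0.2016 0.042 ]
pl [260.63636364 197.90909091]
140 250 202 24 14
[ 0.5775 -0.1545  0.034 ] [ 0.5775 -0.1545  0.034 ]
155 251 202 23 14
[ 0.5769 -0.1533  0.034 ] [ 0.5769 -0.1533  0.034 ]
170 251 203 22 13
[ 0.5775 -0.1545  0.034 ] [ 0.5775 -0.1545  0.034 ]
[[392.78148713 210.54700906]] [[262.09791657 207.98691932]]
[[395.41253641 207.87689782]] [[260.72947237 197.17152909]]
```

Axis estimate is (0.551, -0.167), consistent to about 1.5 mm across the plunger, seat and housing measurements. Moving over it and down to just above the spigot.

Request:
move_arm(targets=[{"dx": 0.04,"dy": -0.7,"dz": 0,"rx": 0,"ry": 0,"rz": 0},{"dx": 0,"dy": -0.6,"dz": 0,"rx": 0,"ry": 0,"rz": 0},{"dx": 0,"dy": -0.18,"dz": 0,"rx": 0,"ry": 0,"rz": 0},{"dx": 0,"dy": 0,"dz": -0.5,"rx": 0,"ry": 0,"rz": 0},{"dx": 0,"dy": 0,"dz": -0.6,"rx": 0,"ry": 0,"rz": 0},{"dx": 0,"dy": 0,"dz": -0.5,"rx": 0,"ry": 0,"rz": 0},{"dx": 0,"dy": 0,"dz": -0.4,"rx": 0,"ry": 0,"rz": 0},{"dx": 0,"dy": 0,"dz": -0.2,"rx": 0,"ry": 0,"rz": 0},{"dx": 0,"dy": 0,"dz": 0,"rx": 0,"ry": 0,"rz": 0},{"dx": 0,"dy": 0,"dz": 0,"rx": 0,"ry": 0,"rz": 0}])

```text
t: 8.95
tcp_pos: [0.5528, -0.1646, 0.0827]
tool_rot: [0.707, 0.708, 0.0, 0.0]
force: [-1.0, 0.0, -0.8]
finger_gap: 0.595
gripper_force: 62.5
```

```bash
python3 - <<'E'
from h import *
s=sensors.sense(); print(s['t'],s['tcp_pos'].round(4),s['force'],s['finger_gap'])
b=snap('scene','scene2.png')[:,:,::-1]
cv2.imwrite('pics/crop3.png',cv2.resize(b[150:240,210:310],(700,600) and (660,594),interpolation=2))
E
```

```text
8.95 [ 0.5528 -0.1646  0.0827] [-0.98604042  0.04282563 -0.79759959] 0.5950039052131666
```

View pics/crop3.png

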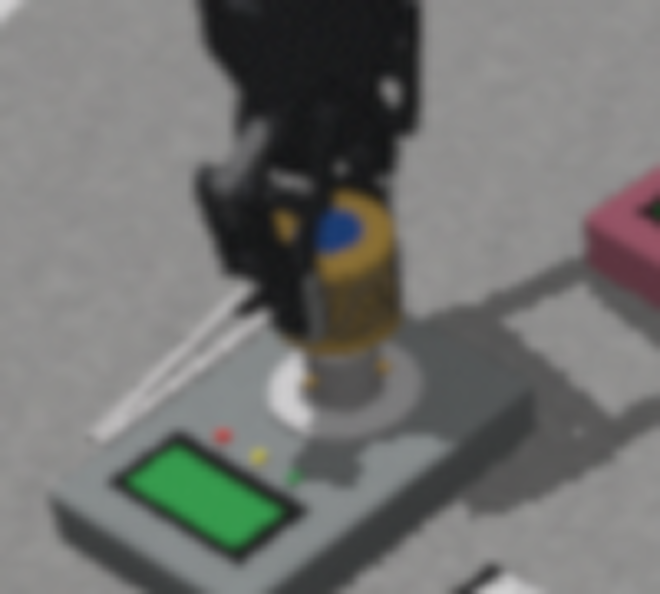

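The cap sits over the spigot: allowing for perspective lean, its axis lines up at crop x≈334. Lowering towards the pins while watching the force.

Request:
move_arm(targets=[{"dx": 0,"dy": 0,"dz": -0.2,"rx": 0,"ry": 0,"rz": 0},{"dx": 0,"dy": 0,"dz": -0.2,"rx": 0,"ry": 0,"rz": 0},{"dx": 0,"dy": 0,"dz": -0.2,"rx": 0,"ry": 0,"rz": 0},{"dx": 0,"dy": 0,"dz": -0.1,"rx": 0,"ry": 0,"rz": 0},{"dx": 0,"dy": 0,"dz": 0,"rx": 0,"ry": 0,"rz": 0},{"dx": 0,"dy": 0,"dz": 0,"rx": 0,"ry": 0,"rz": 0},{"dx": 0,"dy": 0,"dz": 0,"rx": 0,"ry": 0,"rz": 0},{"dx": 0,"dy": 0,"dz": 0,"rx": 0,"ry": 0,"rz": 0},{"dx": 0,"dy": 0,"dz": 0,"rx": 0,"ry": 0,"rz": 0},{"dx": 0,"dy": 0,"dz": 0,"rx": 0,"ry": 0,"rz": 0}])

```text
t: 10.25
tcp_pos: [0.5523, -0.1648, 0.0647]
tool_rot: [0.707, 0.708, -0.0, 0.0]
force: [-2.7, -4.8, -4.7]
finger_gap: 0.591
gripper_force: 63.0
```

The cap is on the spigot and lateral force is pushing it towards -x, -y. I'll ease that way and lower to the pins.

Request:
move_arm(targets=[{"dx": -0.04,"dy": -0.06,"dz": 0,"rx": 0,"ry": 0,"rz": 0},{"dx": 0,"dy": 0,"dz": -0.08,"rx": 0,"ry": 0,"rz": 0},{"dx": 0,"dy": 0,"dz": -0.08,"rx": 0,"ry": 0,"rz": 0},{"dx": 0,"dy": 0,"dz": -0.08,"rx": 0,"ry": 0,"rz": 0},{"dx": 0,"dy": 0,"dz": -0.08,"rx": 0,"ry": 0,"rz": 0},{"dx": 0,"dy": 0,"dz": 0,"rx": 0,"ry": 0,"rz": 0},{"dx": 0,"dy": 0,"dz": 0,"rx": 0,"ry": 0,"rz": 0},{"dx": 0,"dy": 0,"dz": 0,"rx": 0,"ry": 0,"rz": 0},{"dx": 0,"dy": 0,"dz": 0,"rx": 0,"ry": 0,"rz": 0},{"dx": 0,"dy": 0,"dz": 0,"rx": 0,"ry": 0,"rz": 0}])

```text
t: 11.5
tcp_pos: [0.5517, -0.1657, 0.0583]
tool_rot: [0.707, 0.708, 0.0, 0.0]
force: [-1.3, 2.3, 8.2]
finger_gap: 0.59
gripper_force: 64.6
```

Resting on the pins: TCP z is 0.0583 against 0.059 predicted, with about 8 N. Turning in 3° rows under light pressure.

Request:
move_arm(targets=[{"dx": 0,"dy": 0,"dz": -0.02,"rx": 0,"ry": 0,"rz": 0.1},{"dx": 0,"dy": 0,"dz": 0,"rx": 0,"ry": 0,"rz": 0.1},{"dx": 0,"dy": 0,"dz": 0,"rx": 0,"ry": 0,"rz": 0.1},{"dx": 0,"dy": 0,"dz": 0,"rx": 0,"ry": 0,"rz": 0.1},{"dx": 0,"dy": 0,"dz": 0,"rx": 0,"ry": 0,"rz": 0.1},{"dx": 0,"dy": 0,"dz": 0,"rx": 0,"ry": 0,"rz": 0.1},{"dx": 0,"dy": 0,"dz": 0,"rx": 0,"ry": 0,"rz": 0.1},{"dx": 0,"dy": 0,"dz": 0,"rx": 0,"ry": 0,"rz": 0.1},{"dx": 0,"dy": 0,"dz": 0,"rx": 0,"ry": 0,"rz": 0.1},{"dx": 0,"dy": 0,"dz": 0,"rx": 0,"ry": 0,"rz": 0}])

```text
t: 12.75
tcp_pos: [0.5522, -0.166, 0.0585]
tool_rot: [0.522, 0.853, 0.0, 0.001]
force: [-2.0, 0.3, 11.9]
finger_gap: 0.593
gripper_force: 64.7
```

Request:
move_arm(targets=[{"dx": 0,"dy": 0,"dz": 0,"rx": 0,"ry": 0,"rz": 0.1},{"dx": 0,"dy": 0,"dz": 0,"rx": 0,"ry": 0,"rz": 0.1},{"dx": 0,"dy": 0,"dz": 0,"rx": 0,"ry": 0,"rz": 0.1},{"dx": 0,"dy": 0,"dz": 0,"rx": 0,"ry": 0,"rz": 0.1},{"dx": 0,"dy": 0,"dz": 0,"rx": 0,"ry": 0,"rz": 0.1},{"dx": 0,"dy": 0,"dz": 0,"rx": 0,"ry": 0,"rz": 0.1},{"dx": 0,"dy": 0,"dz": 0,"rx": 0,"ry": 0,"rz": 0.1},{"dx": 0,"dy": 0,"dz": 0,"rx": 0,"ry": 0,"rz": 0.1},{"dx": 0,"dy": 0,"dz": 0,"rx": 0,"ry": 0,"rz": 0.1},{"dx": 0,"dy": 0,"dz": 0,"rx": 0,"ry": 0,"rz": 0}])

```text
t: 14.0
tcp_pos: [0.5521, -0.1661, 0.0585]
tool_rot: [0.308, 0.951, -0.0, 0.001]
force: [-2.7, 1.8, 13.1]
finger_gap: 0.59
gripper_force: 64.7
```

```bash
python3 -c "
from h import *
s=sensors.sense(); print(s['tcp_pos'].round(4),s['force'].round(1),s['ft_torque'].round(3),s['q'].round(2))"
```

```text
[ 0.5521 -0.1661  0.0585] [-2.7  1.8 13.1] [0.138 0.452 0.085] [-0.49  0.71  1.69  0.    0.74 -1.43]
```

Request:
move_arm(targets=[{"dx": 0,"dy": 0,"dz": 0,"rx": 0,"ry": 0,"rz": 0.1},{"dx": 0,"dy": 0,"dz": 0,"rx": 0,"ry": 0,"rz": 0.1},{"dx": 0,"dy": 0,"dz": 0,"rx": 0,"ry": 0,"rz": 0.1},{"dx": 0,"dy": 0,"dz": 0,"rx": 0,"ry": 0,"rz": 0.1},{"dx": 0,"dy": 0,"dz": 0,"rx": 0,"ry": 0,"rz": 0.1},{"dx": 0,"dy": 0,"dz": 0,"rx": 0,"ry": 0,"rz": 0.1},{"dx": 0,"dy": 0,"dz": 0,"rx": 0,"ry": 0,"rz": 0.1},{"dx": 0,"dy": 0,"dz": 0,"rx": 0,"ry": 0,"rz": 0.1},{"dx": 0,"dy": 0,"dz": 0,"rx": 0,"ry": 0,"rz": 0.1},{"dx": 0,"dy": 0,"dz": 0,"rx": 0,"ry": 0,"rz": 0}])

```text
t: 15.25
tcp_pos: [0.5511, -0.1658, 0.0581]
tool_rot: [0.077, 0.997, -0.0, -0.0]
force: [-3.1, 1.5, 12.4]
finger_gap: 0.591
gripper_force: 64.7
```

Request:
move_arm(targets=[{"dx": 0,"dy": 0,"dz": 0,"rx": 0,"ry": 0,"rz": 0.1},{"dx": 0,"dy": 0,"dz": 0,"rx": 0,"ry": 0,"rz": 0.1},{"dx": 0,"dy": 0,"dz": 0,"rx": 0,"ry": 0,"rz": 0.1},{"dx": 0,"dy": 0,"dz": 0,"rx": 0,"ry": 0,"rz": 0.1},{"dx": 0,"dy": 0,"dz": 0,"rx": 0,"ry": 0,"rz": 0.1},{"dx": 0,"dy": 0,"dz": 0,"rx": 0,"ry": 0,"rz": 0.1},{"dx": 0,"dy": 0,"dz": 0,"rx": 0,"ry": 0,"rz": 0.1},{"dx": 0,"dy": 0,"dz": 0,"rx": 0,"ry": 0,"rz": 0.1},{"dx": 0,"dy": 0,"dz": 0,"rx": 0,"ry": 0,"rz": 0.1},{"dx": 0,"dy": 0,"dz": 0,"rx": 0,"ry": 0,"rz": 0}])

```text
t: 16.5
tcp_pos: [0.5512, -0.1663, 0.0562]
tool_rot: [-0.157, 0.988, -0.0, -0.0]
force: [-1.0, -1.9, -1.1]
finger_gap: 0.595
gripper_force: 63.3
```

It dropped in: z is 0.0562 and the vertical force is gone. Checking torque for edge contact.

```bash
python3 -c "
from h import *
s=sensors.sense(); print(s['tcp_pos'].round(4),s['force'].round(1),s['ft_torque'].round(3),s['q'].round(2))"
```

```text
[ 0.5512 -0.1663  0.0562] [-1.  -1.9 -1.1] [-0.392  0.189 -0.067] [-0.49  0.71  1.69 -0.    0.74 -2.37]
```

Request:
move_arm(targets=[{"dx": 0,"dy": 0,"dz": -0.08,"rx": 0,"ry": 0,"rz": 0},{"dx": 0,"dy": 0,"dz": -0.08,"rx": 0,"ry": 0,"rz": 0},{"dx": 0,"dy": 0,"dz": -0.08,"rx": 0,"ry": 0,"rz": 0},{"dx": 0,"dy": 0,"dz": 0,"rx": 0,"ry": 0,"rz": 0},{"dx": 0,"dy": 0,"dz": 0,"rx": 0,"ry": 0,"rz": 0},{"dx": 0,"dy": 0,"dz": 0,"rx": 0,"ry": 0,"rz": 0},{"dx": 0,"dy": 0,"dz": 0,"rx": 0,"ry": 0,"rz": 0},{"dx": 0,"dy": 0,"dz": 0,"rx": 0,"ry": 0,"rz": 0},{"dx": 0,"dy": 0,"dz": 0,"rx": 0,"ry": 0,"rz": 0},{"dx": 0,"dy": 0,"dz": 0,"rx": 0,"ry": 0,"rz": 0}])

```text
t: 17.75
tcp_pos: [0.5516, -0.1663, 0.0502]
tool_rot: [-0.157, 0.988, -0.0, 0.0]
force: [-0.0, -5.3, -5.1]
finger_gap: 0.594
gripper_force: 63.0
```

Request:
move_arm(targets=[{"dx": 0,"dy": -0.03,"dz": -0.08,"rx": 0,"ry": 0,"rz": 0},{"dx": 0,"dy": 0,"dz": -0.08,"rx": 0,"ry": 0,"rz": 0},{"dx": 0,"dy": 0,"dz": -0.08,"rx": 0,"ry": 0,"rz": 0},{"dx": 0,"dy": 0,"dz": -0.08,"rx": 0,"ry": 0,"rz": 0},{"dx": 0,"dy": 0,"dz": -0.08,"rx": 0,"ry": 0,"rz": 0},{"dx": 0,"dy": 0,"dz": -0.04,"rx": 0,"ry": 0,"rz": 0},{"dx": 0,"dy": 0,"dz": 0,"rx": 0,"ry": 0,"rz": 0},{"dx": 0,"dy": 0,"dz": 0,"rx": 0,"ry": 0,"rz": 0},{"dx": 0,"dy": 0,"dz": 0,"rx": 0,"ry": 0,"rz": 0},{"dx": 0,"dy": 0,"dz": 0,"rx": 0,"ry": 0,"rz": 0}])

```text
t: 19.0
tcp_pos: [0.5516, -0.1666, 0.0421]
tool_rot: [-0.157, 0.988, -0.0, 0.0]
force: [-4.8, -2.0, 18.7]
finger_gap: 0.596
gripper_force: 65.6
```

Height matches the seat (predicted 0.0414) and the force of 18.7 N exceeds the spring's 8.5 N. I'll add a small push, hold, and take a look.

Request:
move_arm(targets=[{"dx": -0.02,"dy": 0,"dz": -0.02,"rx": 0,"ry": 0,"rz": 0},{"dx": 0,"dy": 0,"dz": 0,"rx": 0,"ry": 0,"rz": 0},{"dx": 0,"dy": 0,"dz": 0,"rx": 0,"ry": 0,"rz": 0},{"dx": 0,"dy": 0,"dz": 0,"rx": 0,"ry": 0,"rz": 0},{"dx": 0,"dy": 0,"dz": 0,"rx": 0,"ry": 0,"rz": 0},{"dx": 0,"dy": 0,"dz": 0,"rx": 0,"ry": 0,"rz": 0},{"dx": 0,"dy": 0,"dz": 0,"rx": 0,"ry": 0,"rz": 0},{"dx": 0,"dy": 0,"dz": 0,"rx": 0,"ry": 0,"rz": 0},{"dx": 0,"dy": 0,"dz": 0,"rx": 0,"ry": 0,"rz": 0},{"dx": 0,"dy": 0,"dz": 0,"rx": 0,"ry": 0,"rz": 0}])

```text
t: 20.25
tcp_pos: [0.5515, -0.1666, 0.0421]
tool_rot: [-0.157, 0.988, -0.0, 0.001]
force: [-2.6, -1.0, 22.7]
finger_gap: 0.586
gripper_force: 65.8
```

```bash
python3 - <<'E'
from h import *
b=snap('scene','scene3.png')[:,:,::-1]
s=sensors.sense(); print(s['t'],s['tcp_pos'].round(4),s['force'],s['ft_torque'].round(2))
cv2.imwrite('pics/crop4.png',cv2.resize(b[150:240,210:310],(660,594),interpolation=2))
E
```

```text
20.3 [ 0.5515 -0.1666  0.042 ] [-3.93884545 -0.8512638  20.63356376] [ 0.11  0.75 -0.  ]
```

View pics/crop4.png

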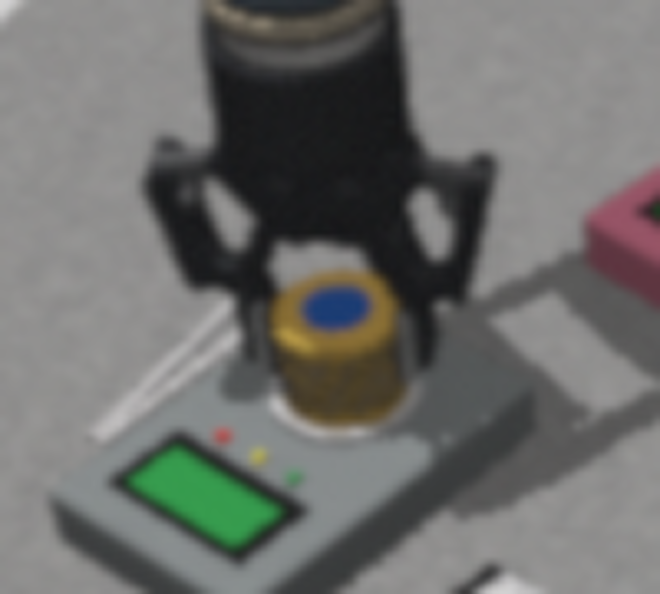

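The picture shows the cap flat on the seat, with the dot at about (261,196.5) and an even white rim round its foot. The z did not change under the extra push, so it is at a hard stop. I'll check that the dot fits a seated cap, then hand in.

```bash
python3 - <<'E'
from h import *
im=cv2.imread('pics/scene3.png'); M=cv2.inRange(cv2.cvtColor(im,cv2.COLOR_BGR2HSV),(100,120,60),(125,255,255))[185:210,245:280]
uv=np.argwhere(M).mean(0)[::-1]+[245,185]; p=plane('scene',uv,.076); print(uv,p.round(4),'expected',proj('scene',[[.551,-.1668,.076],[.551,-.1668,.082]]))
if np.hypot(p[0]-.551,p[1]+.1668)<.005: print(order.sign_off())
E
```

```text
[260.47222222 196.11111111] [ 0.551  -0.1676  0.076 ] expected [[260.72425458 196.18913924]
 [260.50291718 194.43698408]]
the job is handed in; nothing more can be done
None
```

The job is handed in with the brass cap keyed over the pins, sitting flat on the tester's seat, and the gripper still holding it down with about 21 N; no verdict came back when I handed it in.

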